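# Press a wood block into the corner jig and hold it there

### The arm

A 6-joint arm with a two-finger parallel gripper is mounted at the origin on the work surface. World frame = base frame: x ahead of the robot, y to its left, z up, the work surface at z = 0. Lengths are in m, angles in degrees, forces in N, time in s.
With the tool pointing down it reaches from about 0.35 to 0.875 m from the base axis. Payload 4.2 kg.
Tool frame: the origin (TCP) lies on the centre line of the jaws, within the pads' length; the fingertips stand 8 mm ahead of it and the grasp point (between the pads) lies 11 mm behind it; z points along the fingers, y is the direction in which the jaws open and shut (so a half turn about z gives the same grasp; the last joint's range is limited). The gripper opens to 87 mm and grips with 3 to 60 N. Pads are 19 mm wide; open, the fingers measure 117 mm over their backs; the gripper's body (75 mm by 190 mm) begins 51 mm behind the grasp point.
Start: joints at [-48.954, 22.042, 0.453, 0, -68.411, -14.817], TCP at [0.276, -0.561, 0.231] pointing down, gripper open.
Joint ranges: [-179.83, 179.83], [-69.29, 118.12], [-61.27, 80.66], [-181.25, 117.63], [-171.15, -9.14], [-177.46, 177.46]. Speed limits (degrees/s): [159.86, 159.86, 180, 180, 180, 180].

### API

Orientations are given as a 3x3 rotation matrix whose columns are the frame's x, y, z axes.
In Python, from station import sense, capture, finish_job, recognise gives the robot as it stands.
- The arm moves only by the tool apply_moves, never from a script. Its argument "plan" is a list that holds one entry, the list of rows, each a list of 7 numbers: the opening in per cent of the stroke, from 0 (shut) to 100 (fully open), then the shift along the world's x, y, z in units of 25 mm (1.0 is 25 mm), then the turn, a rotation vector about the world's x, y, z in rad. A call has 1 to 12 rows; each row shifts and turns the pose as measured when the row begins; what a row does not reach is not made up. A row lasts 1/12 s, in which the tool goes at most 41.7 mm and 7.16 degrees, less where a joint would pass 70% of its speed; a pose out of reach is approached as far as the arm can. A call is refused whole if a number of a shift passes 1 or a number of a turn 0.125, either way. A call with a gripper value outside its range is refused whole. The fingers move at their own pace and stop on an object; the grip force is fixed at half the most. Time passes only in rows, so rows that do not move let the fingers close. It gives the time, the measured TCP pose, the force and the opening at its end, in the units of the state.
- sense(): the state, without advancing time (a new reading comes with each control period).
- capture(name): name is "scene" or "side" or "wrist"; returns a dict with "pixels" (400x640x3 uint8, red, green, blue), "depth" (400x640 float32, m along the optical axis (not along the pixel's ray), 0 where there is no reading), "mtx" (3x3 intrinsics, pixels), "distortion" ([k1, k2, p1, p2, k3] as OpenCV has them; the pictures are not rectified), "R" (3x3) and "t" (3): a world point X has camera coordinates R X + t; the wrist camera has in their place "mount" (4x4, takes a point from camera to tool coordinates, whose origin is the TCP and whose axes are the flange's). Camera axes: x right, y down, z forward; pixel columns grow to the right and rows downward; lengths in m; the calibration is good to about 2 mm. A picture is of the moment at which its call begins: read the wrist's pose just before it.
- finish_job(): hands the job in, once; it reports no verdict.
Trained networks look in a picture, given as the dict that the camera call returned (one of the last four; its "shot" number tells which), for a name from the list of things; names that differ only in an ending like _2 or _b are one class to them, and where a whole thing is asked for, a point or a joint stands for the part that bears it (a point fixed in the world has none). Each returns a list of dicts, best first, with "score" (0 to 1); they miss things now and then, are a little off and sometimes report something else, mostly with a low value. They report only what shows in the picture. A call takes as long as a camera call.
- recognise(label, picture): "at" ([x, y, z] in m, in the coordinates of the camera as it stood for that picture, good to about 4 mm: the middle of the surface that is visible of it).
The state is a dict: "time_s": time; "joints": joint angles; "joint_velocities": joint speeds; "effort": joint torques, N m; "tcp_pos": TCP position; "ee_rot": TCP orientation; "wrist_force": force on the tool from outside, world axes, zero at the start; "moment": the same for the moment, N m; "gripper_width": opening from 0.0 (shut) to 1.0 (fully open).
Only numpy, scipy, OpenCV 4.12 (cv2) and the standard library are available. Lean on these libraries where they do the work, as an engineer would, in place of code of your own. Each camera call takes 0.05 s, during which the arm holds its last target.

### The job

Pick up the square-ended wooden block (not the one with a rounded end), lay it flat on the plywood bed of the corner jig with its long side along the long low fence, and press it firmly into the corner so that it sits flush against the long fence and against the taller end stop, both at once. Finish while still gripping the block and pressing it against both, as if holding it for drilling: do not let go. Leave the other things on the bench where they are.

Things in the scene. Friction and masses are not known exactly. Their poses are not given: they have to be found in the camera images.
- block_center (a point): centre of the loose square-ended pine block, 90 (its x) x 50 (its y) x 50 (its z) mm, half-way up (25 mm above its underside), about 0.1 to 0.2 kg; it lies flat on the bench with z up. It can be gripped across its 50 mm width. To clear the 18 mm long fence, fingers that grip across the width must stay at least 20 mm above its underside.
- jig: corner jig fixed to the bench, a rectangular plywood bed 240 (its x) x 200 (its y) x 15 mm thick with two dark hardwood stops on it; bed and stops are waxed and slick (friction about 0.2); a push from high on the block also jams it down on the bed; origin at the centre of the bed's underside, on the bench; z up. Two screw heads 18 mm wide and 4 mm high stand on the bed at x = -100 and x = +100, y = -80 mm.
- jig_corner (a point): the inside corner of the jig where both stops and the top of the bed meet, 80 mm in x, 70 mm in y and 15 mm in z from the jig's origin; axes as the jig's: its +x points into the end stop, its +y into the long fence. The pressed-home block has its centre at -45 mm in x, -25 mm in y and +25 mm in z from here, its long (x) axis along the jig's x.
- long_fence: the long low fence, a rigid hardwood strip 200 (jig x) x 30 (jig y) x 18 mm high above the bed; its inner face is the plane y = +70 mm of the jig, from x = -120 to +80 mm; origin at the centre of its underside, on the bed.
- end_stop: the taller end stop, a rigid hardwood bar 40 (jig x) x 160 (jig y) x 40 mm high above the bed; its inner face is the plane x = +80 mm of the jig, from y = -60 to +100 mm; origin at the centre of its underside, on the bed.
- round_block_center (a point): centre of the other loose pine block, same 90 x 50 x 50 mm but with its +x end rounded to a half circle; half-way up; stays where it is. The two blocks may have changed places.
- mallet_head (a point): centre of the head of a black rubber mallet lying on the bench, head 54 mm thick and 90 mm long (its y), wooden handle 24 mm thick reaching 240 mm towards its -x; stays where it is.
- chisel_mid (a point): middle of a chisel lying on the bench, 240 mm long along its x, 27 mm thick; stays where it is.
- glue: closed white glue bottle standing upright, 60 mm wide, 110 mm high; origin at the centre of its underside; stays where it is.
- block: the same square-ended block, origin at the centre of its underside

How it is judged (in metres and radians):
On the way:
1. the square-ended block is picked up off the bench (height (world z) of block_center above 0.042 m and contact force between the fingers and block above 0.5 N), for 0.1 s.
At the end, for the whole second after the job is handed in: The square-ended block lies flat on the bed (tilt < 0.05 rad), aligned within 0.035 rad and within 3 mm of fully home in the corner (4 mm in height), at rest, in the fingers (> 1 N) and pressed with > 2 N on the long fence and > 2 N on the end stop, all through the last second (contact force between block and long_fence above 2 N and contact force between block and end_stop above 2 N and contact force between the fingers and block above 1 N and x of block_center in the frame of jig_corner between -0.048 and -0.042 m and y of block_center in the frame of jig_corner between -0.028 and -0.022 m and z of block_center in the frame of jig_corner between 0.021 and 0.029 m and angle between the x axis of block_center and the x axis of jig_corner, either way round below 0.035 rad and angle between block_center's own z axis and vertical below 0.05 rad and linear speed of block below 0.01 m/s); the arm keeps its last pose, push and grip.
It fails at once if the round-ended block is moved from its place (distance of round_block_center from where it was at the start of the episode above 0.03 m).
It fails at once if the mallet is moved from its place (distance of mallet_head from where it was at the start of the episode above 0.03 m).
It fails at once if the chisel is moved from its place (distance of chisel_mid from where it was at the start of the episode above 0.03 m).
It fails at once if the glue bottle is moved from its place (distance of glue from where it was at the start of the episode above 0.03 m).
It also fails if it takes over 53 s, if anything falls off the work surface, if the arm or the gripper's body presses on something with over 40 N, if the wrist force passes 120 N, or if a joint passes its speed limit or range.

## Working session

There is one attempt and no reset: what is moved stays moved. The work goes in short steps, Python scripts to look and compute and a tool call to move; the robot and the scene stay as the last step left them, time stands still between calls to the robot, and variables do not carry over. Pictures are saved under pics/ and viewed, and the job is handed in when it is done.

Besides the shell and the picture viewer there is one more tool, called as name(argument=value, ...), one argument or row to a line, values as JSON. apply_moves: Moves the arm, as the interface text tells. Its arguments: {"type":"object","properties":{"plan":{"type":"array","items":{"type":"array","items":{"type":"array","items":{"type":"number"}}}}},"required":["plan"]}

```bash
mkdir -p pics
cat > h.py <<'E'
import numpy as np, cv2
from station import sense, capture, finish_job, recognise
def world(c,p):
    return np.array(c['R']).T@(np.array(p)-np.array(c['t']))
def cloud(c):
    d=c['depth'];v,u=np.mgrid[0:400,0:640]
    pts=np.stack([u.ravel(),v.ravel()],1).astype(np.float64)
    n=cv2.undistortPoints(pts[:,None],np.array(c['mtx'],float),np.array(c['distortion'],float))[:,0]
    z=d.ravel();P=np.c_[n*z[:,None],z]
    W=(P-np.array(c['t']))@np.array(c['R'])
    W[z==0]=np.nan
    return W.reshape(400,640,3)
def save(c,n): cv2.imwrite(f'pics/{n}.png',c['pixels'][:,:,::-1])
E
python3 - <<'E'
from h import *
s=sense();print(s)
for n in('scene','side'):
    c=capture(n);save(c,n+'0');np.savez(n+'0.npz',**{k:v for k,v in c.items() if k in('pixels','depth','mtx','distortion','R','t')})
    print(n,'cam',world(c,[0,0,0]))
    for l in('block_center','round_block_center','jig','long_fence','end_stop','mallet_head','chisel_mid','glue'):
        print(l,[(round(r['score'],2),world(c,r['at']).round(3).tolist()) for r in recognise(l,c)][:3])
E
```

```text
{'time_s': 0.0, 'joints': array([-4.89537316e+01,  2.20909554e+01,  3.81683434e-01, -2.99920009e-02,
       -6.84114592e+01, -1.48161655e+01]), 'joint_velocities': array([ 0.0486133 ,  0.09315824,  0.04177212, -0.05370065,  0.00555943,
        0.08377382]), 'effort': array([ 1.35025290e-03, -3.90668142e+01,  1.87404674e+01,  4.21984389e+00,
        1.09752902e-02, -2.18810401e-04]), 'tcp_pos': array([ 0.2760023 , -0.56011537,  0.22946795]), 'ee_rot': array([[-8.97111581e-01, -4.41802872e-01, -1.01658289e-03],
       [-4.41804036e-01,  8.97109553e-01,  1.90876368e-03],
       [ 6.86889404e-05,  2.16150443e-03, -9.99997662e-01]]), 'wrist_force': array([-0.03815555,  0.70269358, -0.20983964]), 'moment': array([-0.02387864,  0.02171583, -0.00314125]), 'gripper_width': 0.9975591887078427}
scene cam [1.21944603 0.87436326 0.86357229]
block_center [(0.55, [0.486, -0.317, 0.039])]
round_block_center [(0.82, [0.552, -0.161, 0.039]), (0.23, [0.588, 0.164, 0.054])]
jig [(0.64, [0.492, 0.156, 0.015]), (0.26, [0.745, -0.084, 0.058])]
long_fence []
end_stop [(0.7, [0.485, -0.313, 0.036]), (0.68, [0.588, 0.162, 0.053]), (0.41, [0.466, 0.228, 0.034])]
mallet_head [(0.56, [0.776, 0.099, 0.043])]
chisel_mid [(0.62, [0.545, 0.434, 0.016]), (0.55, [0.587, 0.163, 0.055])]
glue [(0.94, [0.742, -0.083, 0.061])]
side cam [0.14518277 0.87870948 1.08681541]
block_center [(0.6, [0.472, -0.316, 0.049])]
round_block_center [(0.89, [0.542, -0.159, 0.047])]
jig [(0.69, [0.472, 0.148, 0.017])]
long_fence [(0.7, [0.455, 0.229, 0.037])]
end_stop [(0.85, [0.563, 0.159, 0.05])]
mallet_head [(0.73, [0.765, 0.091, 0.038])]
chisel_mid [(0.91, [0.523, 0.436, 0.016])]
glue [(0.84, [0.726, -0.085, 0.064]), (0.47, [0.456, 0.225, 0.036])]
```

View pics/scene0.png

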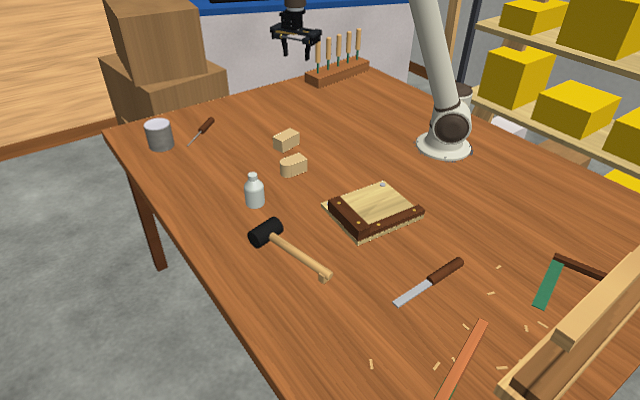

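View pics/side0.png

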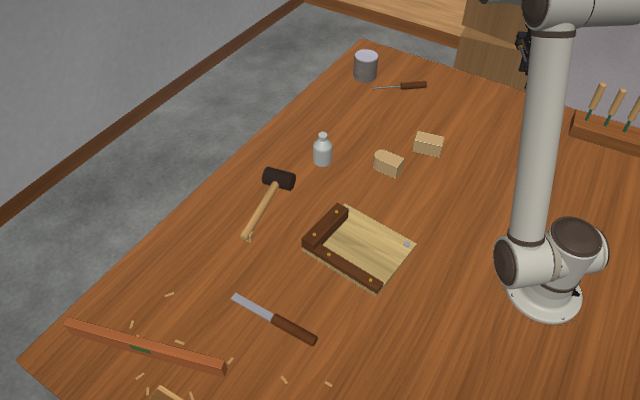

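Run:
```python
from h import *
# top-down maps from both clouds
C=[]
for n in('scene0','side0'):
    c=dict(np.load(n+'.npz'));W=cloud(c).reshape(-1,3);P=c['pixels'].reshape(-1,3)
    ok=np.isfinite(W[:,0]);W=W[ok];P=P[ok]
    im=np.zeros((500,400,3),np.uint8)
    # up = +x, left=+y ; 500mm x ...
    order=np.argsort(W[:,2]);W=W[order];P=P[order]
    col=((0.5-W[:,1])/0.002).astype(int);row=((0.95-W[:,0])/0.002).astype(int)
    im=np.zeros((400,500,3),np.uint8)
    g=(col>=0)&(col<500)&(row>=0)&(row<400)
    im[row[g],col[g]]=P[g][:,::-1]
    cv2.imwrite(f'pics/top_{n}.png',im)
    def rect(name,lo,hi,zl,zh):
        m=(W[:,0]>lo[0])&(W[:,0]<hi[0])&(W[:,1]>lo[1])&(W[:,1]<hi[1])&(W[:,2]>zl)&(W[:,2]<zh)
        q=W[m]
        if len(q)<10: print(name,len(q));return
        r=cv2.minAreaRect((q[:,:2]*1000).astype(np.float32))
        print(n,name,len(q),np.round(r[0],1),np.round(r[1],1),round(r[2],1),'z',np.median(q[:,2]).round(4), 'box',cv2.boxPoints(r).round(0).tolist())
    rect('sq top',(0.40,-.39),(.57,-.25),.044,.06)
    rect('rd top',(0.45,-.24),(.65,-.10),.044,.06)
    rect('fence',(0.33,0.0),(.70,.34),.026,.038)
    rect('stop',(0.33,0.0),(.70,.34),.050,.062)
    rect('bed',(0.33,0.0),(.70,.34),.011,.018)
```

```text
scene0 sq top 187 [ 474.8 -330.3] [95.5 54.6] 13.7 z 0.048 box [[422.0, -315.0], [435.0, -368.0], [528.0, -346.0], [515.0, -292.0]]
scene0 rd top 227 [ 549.6 -179. ] [56.9 89.4] 89.9 z 0.0483 box [[505.0, -207.0], [594.0, -208.0], [594.0, -151.0], [505.0, -151.0]]
scene0 fence 651 [508.  204.9] [140.7 283.3] 54.9 z 0.0314 box [[352.0, 229.0], [583.0, 66.0], [664.0, 181.0], [433.0, 344.0]]
scene0 stop 532 [574.9 149.8] [163.8  41.8] 83.8 z 0.0536 box [[545.0, 71.0], [587.0, 66.0], [605.0, 229.0], [563.0, 234.0]]
scene0 bed 1789 [474.  138.9] [203.3 241.9] 84.3 z 0.0138 box [[344.0, 50.0], [584.0, 26.0], [605.0, 228.0], [364.0, 252.0]]
side0 sq top 320 [ 474.3 -331.9] [88.6 57.5] 10.6 z 0.0506 box [[426.0, -312.0], [436.0, -368.0], [523.0, -352.0], [513.0, -296.0]]
side0 rd top 339 [ 547.6 -179.1] [55.5 90.2] 87.8 z 0.0505 box [[502.0, -205.0], [592.0, -208.0], [594.0, -153.0], [504.0, -150.0]]
side0 fence 937 [476.7 151.3] [177.1 242.7] 86.4 z 0.0338 box [[350.0, 70.0], [592.0, 55.0], [603.0, 232.0], [361.0, 247.0]]
side0 stop 741 [573.  147.3] [163.7  43.5] 84.4 z 0.0551 box [[543.0, 68.0], [587.0, 64.0], [603.0, 227.0], [559.0, 231.0]]
side0 bed 2892 [491.6 152.7] [241.  279.2] 85.1 z 0.0155 box [[342.0, 44.0], [621.0, 21.0], [641.0, 261.0], [363.0, 285.0]]
```

The two views agree. In scene0 the square block is at about (286,140) and the rounded one at (294,165). The jig sits near (375,208) with its end stop away from the base and its fence towards +y. The bed is at about (0.474, 0.139) with yaw −5.7°. I'll move over the square block for a wrist view.

apply_moves(
  plan=[
    [[100, 0.8, 0.92, 0, 0, 0, -0.025], [100, 0.8, 0.92, 0, 0, 0, -0.025], [100, 0.8, 0.92, 0, 0, 0, -0.025], [100, 0.8, 0.92, 0, 0, 0, -0.025], [100, 0.8, 0.92, 0, 0, 0, -0.025], [100, 0.8, 0.92, 0, 0, 0, -0.025], [100, 0.8, 0.92, 0, 0, 0, -0.025], [100, 0.8, 0.92, 0, 0, 0, -0.025], [100, 0.8, 0.92, 0, 0, 0, -0.025], [100, 0.8, 0.92, 0, 0, 0, -0.025], [100, 0, 0, 0, 0, 0, 0], [100, 0, 0, 0, 0, 0, 0]],
  ],
)

```text
time_s: 1.9
tcp_pos: [0.483, -0.3203, 0.231]
ee_rot: [[-0.982, -0.19, 0.002], [-0.19, 0.982, -0.002], [-0.002, -0.002, -1.0]]
wrist_force: [-0.0, -0.5, -0.4]
gripper_width: 1.002
```

```bash
cat >> h.py <<'E'
def wrist():
    s=sense();c=capture('wrist')
    M=np.array(c['mount'],float);T=np.eye(4);T[:3,:3]=s['ee_rot'];T[:3,3]=s['tcp_pos']
    G=np.linalg.inv(T@M);c['R']=G[:3,:3];c['t']=G[:3,3]
    return s,c
E
python3 - <<'E'
from h import *
s,c=wrist();save(c,'w1');W=cloud(c);np.save('w1.npy',W)
print(s['tcp_pos'],np.degrees(np.arctan2(s['ee_rot'][1,1],s['ee_rot'][0,1]))-90)
q=W.reshape(-1,3);q=q[np.isfinite(q[:,0])];print(q.min(0),q.max(0))
q=q[(q[:,2]>.044)&(q[:,2]<.06)&(q[:,1]<-.25)&(q[:,1]>-.42)&(q[:,0]>.38)]
print(len(q),np.median(q[:,2]),cv2.minAreaRect((q[:,:2]*1000).astype(np.float32)))
E
```

```text
[ 0.48304344 -0.32025956  0.23097253] 10.951585464843447
[ 0.23106838 -0.72700901 -0.00351233] [0.78628152 0.12514762 0.3401787 ]
4239 0.0503808160020328 ((474.7250061035156, -335.5447998046875), (90.12403869628906, 50.13316345214844), 12.551925659179688)
```

View pics/w1.png

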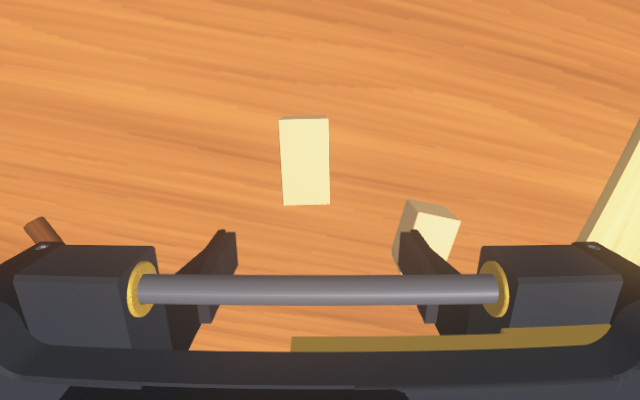

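The wrist picture shows the square block at pixels (305,160). The depth fit gives 90.1×50.1 mm, centre (0.4747, −0.3355) and yaw 12.55°. Aligning and descending.

apply_moves(
  plan=[
    [[100, -0.17, -0.31, -0.4, 0, 0, 0.014], [100, -0.17, -0.3, -0.7, 0, 0, 0.014], [100, 0, 0, -0.8, 0, 0, 0], [100, 0, 0, -0.8, 0, 0, 0], [100, 0, 0, -0.8, 0, 0, 0], [100, 0, 0, -0.8, 0, 0, 0], [100, 0, 0, -0.8, 0, 0, 0], [100, 0, 0, -0.8, 0, 0, 0], [100, 0, 0, -0.6, 0, 0, 0], [100, 0, 0, 0, 0, 0, 0], [100, 0, 0, 0, 0, 0, 0]],
  ],
)

```text
time_s: 2.87
tcp_pos: [0.4658, -0.3478, 0.0651]
ee_rot: [[-0.979, -0.205, 0.007], [-0.205, 0.979, -0.006], [-0.006, -0.008, -1.0]]
wrist_force: [1.1, 0.4, 0.1]
gripper_width: 1.001
```

Run:
```python
from h import *
s=sense();print(s['tcp_pos'],np.degrees(np.arctan2(s['ee_rot'][1,1],s['ee_rot'][0,1]))-90, s['ee_rot'][:,2])
```

```text
[ 0.4658083  -0.34780106  0.06510049] 11.835169584725193 [ 0.00740139 -0.00621516 -0.99995329]
```

apply_moves(
  plan=[
    [[100, 0.18, 0.25, 0, 0.003, 0.004, 0.006], [100, 0.18, 0.25, 0, 0.003, 0.004, 0.006], [100, 0, 0, -0.5, 0, 0, 0], [100, 0, 0, -0.5, 0, 0, 0], [100, 0, 0, 0, 0, 0, 0]],
  ],
)

```text
time_s: 3.28
tcp_pos: [0.4795, -0.3365, 0.0459]
ee_rot: [[-0.976, -0.218, 0.01], [-0.218, 0.976, -0.004], [-0.008, -0.006, -1.0]]
wrist_force: [0.3, 0.3, -0.2]
gripper_width: 1.002
```

Run:
```python
from h import *
s=sense();print(s['tcp_pos'],np.degrees(np.arctan2(s['ee_rot'][1,1],s['ee_rot'][0,1]))-90, s['ee_rot'][:,2])
```

```text
[ 0.47947304 -0.3365064   0.04591887] 12.575877149435755 [ 0.00953003 -0.00439703 -0.99994492]
```

apply_moves(
  plan=[
    [[100, -0.1, 0.03, -0.3, 0.004, 0.008, 0], [100, -0.05, 0, -0.3, 0, 0, 0], [100, 0, 0, 0, 0, 0, 0]],
  ],
)

```text
time_s: 3.53
tcp_pos: [0.4783, -0.3356, 0.0331]
ee_rot: [[-0.975, -0.22, 0.006], [-0.22, 0.975, -0.002], [-0.005, -0.004, -1.0]]
wrist_force: [-0.5, 0.6, -1.2]
gripper_width: 1.001
```

```bash
cat >> h.py <<'E'
def st():
    s=sense();print(s['time_s'],s['tcp_pos'].round(4),'yaw',round(np.degrees(np.arctan2(s['ee_rot'][1,1],s['ee_rot'][0,1]))-90,2),'wx,wy',s['ee_rot'][1,2].round(4)*-1,s['ee_rot'][0,2].round(4),'F',s['wrist_force'].round(1),s['moment'].round(2),'g',round(s['gripper_width'],3));return s
E
python3 - <<'E'
from h import *
st()
E
```

```text
3.5333 [ 0.4783 -0.3356  0.0331] yaw 12.71 wx,wy 0.0023 0.0062 F [-0.5  0.6 -1.2] [ 0.02  0.08 -0.03] g 1.001
```

apply_moves(
  plan=[
    [[100, -0.1, 0, -0.1, 0.003, 0.008, 0], [50, 0, 0, 0, 0, 0, 0], [0, 0, 0, 0, 0, 0, 0], [0, 0, 0, 0, 0, 0, 0], [0, 0, 0, 0, 0, 0, 0], [0, 0, 0, 0, 0, 0, 0], [0, 0, 0, 0, 0, 0, 0], [0, 0, 0, 0, 0, 0, 0]],
  ],
)

```text
time_s: 4.2
tcp_pos: [0.4764, -0.3361, 0.032]
ee_rot: [[-0.975, -0.22, -0.0], [-0.22, 0.975, -0.0], [0.0, -0.0, -1.0]]
wrist_force: [0.5, -0.4, -0.5]
gripper_width: 0.574
```

Run:
```python
from h import *
st()
```

```text
4.2 [ 0.4764 -0.3361  0.032 ] yaw 12.73 wx,wy 0.0002 -0.0004 F [ 0.5 -0.4 -0.5] [-0.05 -0.07 -0.04] g 0.574
```

apply_moves(
  plan=[
    [[0, 0, 0, 0.4, 0, 0, 0], [0, 0, 0, 0.8, 0, 0, 0], [0, 0, 0, 1, 0, 0, 0], [0, 0, 0, 1, 0, 0, 0], [0, 0, 0, 1, 0, 0, 0], [0, 0, 0, 1, 0, 0, -0.01], [0, 0, 0.4, 0.4, 0, 0, -0.02], [0, 0, 0.8, 0, 0, 0, -0.02], [0, 0, 0.9, 0, 0, 0, -0.02], [0, 0, 0.9, 0, 0, 0, -0.02], [0, 0, 0.9, 0, 0, 0, -0.02], [0, 0, 0.9, 0, 0, 0, -0.02]],
  ],
)

```text
time_s: 5.2
tcp_pos: [0.4719, -0.2141, 0.1844]
ee_rot: [[-0.997, -0.077, 0.0], [-0.077, 0.997, 0.002], [-0.001, 0.002, -1.0]]
wrist_force: [0.7, -0.0, -1.6]
gripper_width: 0.574
```

Run:
```python
from h import *
st()
```

```text
5.2 [ 0.4719 -0.2141  0.1844] yaw 4.44 wx,wy -0.0017 0.0005 F [ 0.7 -0.  -1.6] [ 0.03 -0.12 -0.07] g 0.574
```

apply_moves(
  plan=[
    [[0, 0.05, 0.9, 0, 0, 0, -0.015], [0, 0.05, 0.9, 0, 0, 0, -0.015], [0, 0.05, 0.9, 0, 0, 0, -0.015], [0, 0.05, 0.9, 0, 0, 0, -0.015], [0, 0.05, 0.9, 0, 0, 0, -0.015], [0, 0, 0.9, 0, 0, 0, -0.015], [0, 0, 0.9, 0, 0, 0, -0.015], [0, 0, 0.9, 0, 0, 0, -0.015], [0, 0, 0.9, 0, 0, 0, -0.015], [0, 0, 0.9, 0, 0, 0, -0.015], [0, 0, 0, 0, 0, 0, 0], [0, 0, 0, 0, 0, 0, 0]],
  ],
)

```text
time_s: 6.2
tcp_pos: [0.4733, 0.0254, 0.1921]
ee_rot: [[-0.997, 0.077, 0.006], [0.077, 0.997, 0.005], [-0.006, 0.005, -1.0]]
wrist_force: [0.2, -0.0, -0.7]
gripper_width: 0.57
```

Run:
```python
from h import *
st()
s,c=wrist();save(c,'w2');W=cloud(c)
q=W.reshape(-1,3);q=q[np.isfinite(q[:,0])]
np.save('w2.npy',q)
for n,zl,zh in(('bed',.011,.02),('fence',.030,.037),('stop',.051,.06)):
    m=(q[:,2]>zl)&(q[:,2]<zh)&(q[:,1]>-.02)&(q[:,1]<.36)&(q[:,0]>.3)&(q[:,0]<.66)
    p=q[m];print(n,len(p), len(p) and (cv2.minAreaRect((p[:,:2]*1000).astype(np.float32)),np.median(p[:,2])))
```

```text
6.2 [0.4733 0.0254 0.1921] yaw -4.42 wx,wy -0.0047 0.0064 F [ 0.2 -0.  -0.7] [-0.1   0.06 -0.03] g 0.57
bed 30187 (((450.58746337890625, 122.8280029296875), (171.7039031982422, 201.01174926757812), 84.26910400390625), np.float64(0.015366574311997814))
fence 6606 (((455.2174987792969, 170.96243286132812), (132.67286682128906, 201.55332946777344), 83.8386459350586), np.float64(0.0333181892971936))
stop 288 (((555.3488159179688, 112.04402923583984), (30.620084762573242, 15.843648910522461), 37.814144134521484), np.float64(0.05519399765183543))
```

View pics/w2.png

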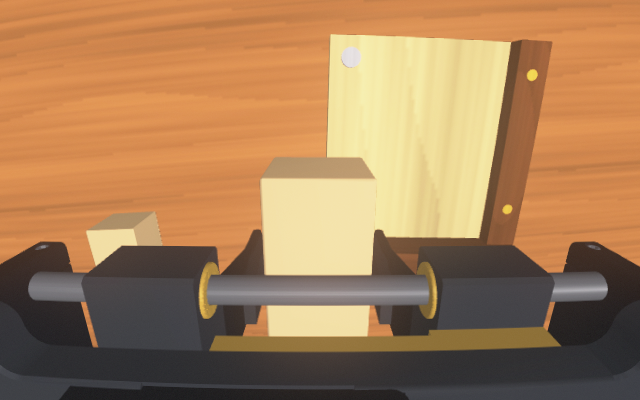

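Run:
```python
from h import *
q=np.load('w2.npy');a=np.radians(-5.73);R=np.array([[np.cos(a),-np.sin(a)],[np.sin(a),np.cos(a)]]);o=np.array([.474,.139])
def rep(n,q):
    l=(q[:,:2]-o)@R
    f=(q[:,2]>.031)&(q[:,2]<.035)&(abs(l[:,0]+20)<60)&(l[:,1]>50)&(l[:,1]<110)
    for lo,hi in((-120,-80),(-80,-40),(-40,0),(0,40),(40,80)):
        m=(q[:,2]>.031)&(q[:,2]<.0355)&(l[:,0]*1000>lo)&(l[:,0]*1000<hi)&(l[:,1]>.05)&(l[:,1]<.11)
        if m.sum()>20: print(n,'fence top y',lo,(np.percentile(l[m,1],[1,99])*1000).round(1),m.sum())
    for lo,hi in((-60,-20),(-20,20),(20,60),(60,100)):
        m=(q[:,2]>.0525)&(q[:,2]<.058)&(l[:,1]*1000>lo)&(l[:,1]*1000<hi)&(l[:,0]>.05)&(l[:,0]<.14)
        if m.sum()>20: print(n,'stop top x',lo,(np.percentile(l[m,0],[1,99])*1000).round(1),m.sum())
    m=(q[:,2]>.011)&(q[:,2]<.0185)&(abs(l[:,0])<.14)&(abs(l[:,1])<.13)
    p=l[m];print(n,'bed x,y',(np.percentile(p,[.3,99.7],axis=0)*1000).round(1).tolist())
rep('w',q)
for n in('scene0','side0'):
    W=cloud(dict(np.load(n+'.npz'))).reshape(-1,3);rep(n,W[np.isfinite(W[:,0])])
s=sense()
m=(q[:,2]>.19)&(q[:,2]<.225)&(abs(q[:,0]-.473)<.08)&(abs(q[:,1]-.025)<.04)
p=q[m];print(len(p),p[:,2].min(),cv2.minAreaRect((p[:,:2]*1000).astype(np.float32)),p.max(0))
```

```text
w fence top y -120 [65.4 95. ] 1452
w fence top y -80 [65.2 95.2] 1357
w fence top y -40 [65.3 95.2] 1229
w fence top y 0 [65.7 95.1] 1109
w fence top y 40 [55.9 94.9] 997
w stop top x -60 [77.4 91.7] 130
w stop top x -20 [77.5 99.2] 141
w bed x,y [[-121.4, -103.6], [77.8, 66.1]]
scene0 fence top y -120 [69.4 99.2] 54
scene0 fence top y -80 [ 69.5 100.3] 60
scene0 fence top y -40 [ 69.2 100.4] 66
scene0 fence top y 0 [ 69.6 100.3] 62
scene0 fence top y 40 [ 70.  100.8] 53
scene0 stop top x -60 [ 79.9 118.6] 87
scene0 stop top x -20 [ 80.2 118.7] 92
scene0 stop top x 20 [ 81.4 119. ] 103
scene0 stop top x 60 [ 80.  119.7] 106
scene0 bed x,y [[-120.3, -100.8], [119.9, 100.7]]
side0 fence top y -120 [65.8 96.6] 123
side0 fence top y -80 [66.4 97.5] 94
side0 fence top y -40 [65.3 97.4] 105
side0 fence top y 0 [67.1 96.5] 82
side0 fence top y 40 [54.  99.4] 103
side0 stop top x -60 [ 76.7 117.7] 133
side0 stop top x -20 [ 76.3 117.5] 138
side0 stop top x 20 [ 77.7 117.5] 146
side0 stop top x 60 [ 76.8 117.8] 155
side0 bed x,y [[-122.1, -103.3], [110.5, 98.2]]
16736 0.1900005104366067 ((467.228759765625, 25.580717086791992), (75.42742156982422, 82.02445983886719), 85.39852905273438) [0.50987674 0.06369119 0.22499645]
```

apply_moves(
  plan=[
    [[0, 0.12, 0.6, -0.2, -0.001, 0.002, -0.004], [0, 0.12, 0.8, -0.4, -0.001, 0.002, -0.004], [0, 0.12, 0.8, -0.4, -0.001, 0.001, -0.004], [0, 0.12, 0.8, -0.4, -0.001, 0.001, -0.004], [0, 0.12, 0.8, -0.4, -0.001, 0.001, -0.004], [0, 0.12, 0.8, -0.4, 0, 0, 0], [0, 0.12, 0.5, -0.2, 0, 0, 0], [0, 0, 0, 0, 0, 0, 0], [0, 0, 0, 0, 0, 0, 0]],
  ],
)

```text
time_s: 7.0
tcp_pos: [0.4958, 0.1501, 0.1324]
ee_rot: [[-0.994, 0.11, 0.002], [0.11, 0.994, -0.001], [-0.002, -0.001, -1.0]]
wrist_force: [-0.5, -0.2, -1.3]
gripper_width: 0.572
```

Run:
```python
from h import *
st()
```

```text
7.0 [0.4958 0.1501 0.1324] yaw -6.29 wx,wy 0.0011 0.0022 F [-0.5 -0.2 -1.3] [-0.07 -0.03 -0.01] g 0.572
```

Descending to about 10 mm above the bed.

apply_moves(
  plan=[
    [[0, -0.02, 0.25, -0.5, 0.001, 0.002, 0.005], [0, 0, 0.2, -0.6, 0, 0, 0.005], [0, 0, 0, -0.6, 0, 0, 0], [0, 0, 0, -0.6, 0, 0, 0], [0, 0, 0, -0.4, 0, 0, 0], [0, 0, 0, 0, 0, 0, 0], [0, 0, 0, 0, 0, 0, 0]],
  ],
)

```text
time_s: 7.58
tcp_pos: [0.4977, 0.1553, 0.0679]
ee_rot: [[-0.994, 0.106, 0.006], [0.106, 0.994, 0.002], [-0.006, 0.003, -1.0]]
wrist_force: [-0.6, -0.2, -1.6]
gripper_width: 0.571
```

Run:
```python
from h import *
st()
```

```text
7.5833 [0.4977 0.1553 0.0679] yaw -6.08 wx,wy -0.0025 0.0064 F [-0.6 -0.2 -1.6] [-0.05 -0.04 -0.02] g 0.571
```

apply_moves(
  plan=[
    [[0, -0.05, 0, -0.3, -0.003, 0.007, 0.005], [0, 0, 0, -0.3, 0, 0.002, 0.002], [0, 0, 0, -0.15, 0, 0.001, 0], [0, 0, 0, 0, 0, 0, 0], [0, 0, 0, 0, 0, 0, 0]],
  ],
)

```text
time_s: 8.0
tcp_pos: [0.4982, 0.1546, 0.0506]
ee_rot: [[-0.995, 0.1, 0.0], [0.1, 0.995, 0.002], [0.0, 0.002, -1.0]]
wrist_force: [-0.3, 0.8, -1.5]
gripper_width: 0.576
```

Run:
```python
from h import *
st()
```

```text
8.0 [0.4982 0.1546 0.0506] yaw -5.74 wx,wy -0.002 0.0001 F [-0.3  0.8 -1.5] [ 0.03 -0.02 -0.01] g 0.576
```

apply_moves(
  plan=[
    [[0, 0, 0, -0.1, -0.002, 0, 0], [0, 0, 0, -0.08, 0, 0, 0], [0, 0, 0, 0, 0, 0, 0], [0, 0, 0, 0, 0, 0, 0]],
  ],
)

```text
time_s: 8.33
tcp_pos: [0.499, 0.1553, 0.0473]
ee_rot: [[-0.995, 0.099, 0.002], [0.099, 0.995, 0.001], [-0.002, 0.001, -1.0]]
wrist_force: [0.3, 0.2, -1.3]
gripper_width: 0.57
```

Run:
```python
from h import *
st()
```

```text
8.3333 [0.499  0.1553 0.0473] yaw -5.67 wx,wy -0.0006 0.0023 F [ 0.3  0.2 -1.3] [-0.03  0.01  0.01] g 0.57
```

apply_moves(
  plan=[
    [[0, 0, 0.2, -0.03, 0, 0.002, 0], [0, 0.02, 0.2, -0.03, 0, 0, 0], [0, 0.02, 0.2, 0, 0, 0, 0], [0, 0.02, 0.15, 0, 0, 0, 0], [0, 0, 0, 0, 0, 0, 0]],
  ],
)

```text
time_s: 8.75
tcp_pos: [0.5016, 0.176, 0.047]
ee_rot: [[-0.995, 0.098, 0.002], [0.098, 0.995, 0.001], [-0.002, 0.001, -1.0]]
wrist_force: [0.7, -1.5, 2.0]
gripper_width: 0.573
```

Run:
```python
from h import *
st()
```

```text
8.75 [0.5016 0.176  0.047 ] yaw -5.61 wx,wy -0.0006 0.0022 F [ 0.7 -1.5  2. ] [-0.38  0.04  0.03] g 0.573
```

apply_moves(
  plan=[
    [[0, 0.15, 0, 0, 0, 0.001, 0], [0, 0.15, 0, 0, 0, 0.001, 0], [0, 0.1, 0, 0, 0, 0, 0], [0, 0.1, 0, 0, 0, 0, 0], [0, 0, 0, 0, 0, 0, 0]],
  ],
)

```text
time_s: 9.17
tcp_pos: [0.5127, 0.1762, 0.0471]
ee_rot: [[-0.995, 0.097, -0.005], [0.097, 0.995, -0.001], [0.005, -0.001, -1.0]]
wrist_force: [-1.8, -0.1, 1.7]
gripper_width: 0.572
```

Run:
```python
from h import *
st()
```

```text
9.1667 [0.5127 0.1762 0.0471] yaw -5.58 wx,wy 0.0008 -0.0055 F [-1.8 -0.1  1.7] [0.12 0.37 0.12] g 0.572
```

apply_moves(
  plan=[
    [[0, 0.08, 0.08, 0, 0, -0.004, -0.002], [0, 0.12, 0.12, 0, 0, 0, 0], [0, 0.15, 0.15, 0, 0, 0, 0], [0, 0.15, 0.15, 0, 0, 0, 0]],
  ],
)

```text
time_s: 9.5
tcp_pos: [0.5129, 0.1766, 0.0473]
ee_rot: [[-0.994, 0.101, -0.033], [0.102, 0.995, -0.024], [0.03, -0.028, -0.999]]
wrist_force: [-10.1, -7.5, 11.3]
gripper_width: 0.567
```

Run:
```python
from h import *
st()
```

```text
9.5 [0.5129 0.1766 0.0473] yaw -5.8 wx,wy 0.0244 -0.0326 F [-10.1  -7.5  11.3] [-1.88  2.34  0.12] g 0.567
```

Both contacts are loaded, but the tool is ratcheting into a tilt of about 0.04 rad. I'll straighten it while holding the push.

apply_moves(
  plan=[
    [[0, 0.1, 0.1, 0.02, 0.024, -0.033, 0], [0, 0.1, 0.1, 0.02, 0.02, -0.025, 0], [0, 0.1, 0.1, 0, 0.015, -0.015, 0]],
  ],
)

```text
time_s: 9.75
tcp_pos: [0.5132, 0.1758, 0.047]
ee_rot: [[-0.994, 0.102, 0.022], [0.103, 0.995, 0.019], [-0.02, 0.021, -1.0]]
wrist_force: [-6.5, -3.9, 13.9]
gripper_width: 0.574
```

Run:
```python
from h import *
st()
```

```text
9.75 [0.5132 0.1758 0.047 ] yaw -5.88 wx,wy -0.0191 0.0217 F [-6.5 -3.9 13.9] [-1.76  2.29  0.13] g 0.574
```

apply_moves(
  plan=[
    [[0, 0.1, 0.12, 0.02, -0.01, 0.012, 0], [0, 0.12, 0.14, 0.02, 0.003, -0.003, 0], [0, 0.12, 0.14, 0.02, 0.006, -0.006, 0]],
  ],
)

```text
time_s: 10.0
tcp_pos: [0.5132, 0.1763, 0.047]
ee_rot: [[-0.995, 0.104, -0.002], [0.104, 0.995, 0.002], [0.002, 0.001, -1.0]]
wrist_force: [-6.6, -8.4, 9.5]
gripper_width: 0.569
```

Run:
```python
from h import *
st()
```

```text
10.0 [0.5132 0.1763 0.047 ] yaw -5.97 wx,wy -0.0015 -0.0022 F [-6.6 -8.4  9.5] [-2.36  1.55  0.32] g 0.569
```

Tilt is now near zero, with about 7 and 8 N on the two stops. Next I'll check the hold over time and the block's pose; the cameras keep the last target.

Run:
```python
from h import *
for i in range(4):
    c=capture('side' if i%2 else 'scene');st();save(c,f'e{i}');
    W=cloud(c).reshape(-1,3);q=W[np.isfinite(W[:,0])]
    a=np.radians(-5.73);R=np.array([[np.cos(a),-np.sin(a)],[np.sin(a),np.cos(a)]]);l=(q[:,:2]-[.474,.139])@R
s,c=wrist();save(c,'ew')
W=cloud(c).reshape(-1,3);q=W[np.isfinite(W[:,0])];l=(q[:,:2]-[.474,.139])@R*1000
m=(q[:,2]>.055)&(q[:,2]<.075)&(l[:,0]>-40)&(l[:,0]<78)&(l[:,1]<80)&(l[:,1]>0)
print(m.sum(),np.percentile(l[m],[1,99],axis=0),np.median(q[m,2]))
st()
```

```text
10.05 [0.5132 0.1763 0.047 ] yaw -5.97 wx,wy -0.0016 -0.0023 F [-6.7 -7.   8.7] [-2.14  1.62  0.3 ] g 0.57
10.1 [0.5132 0.1763 0.047 ] yaw -5.98 wx,wy -0.0018 -0.002 F [-6.8 -7.1  8.4] [-2.16  1.58  0.3 ] g 0.572
10.15 [0.5132 0.1763 0.047 ] yaw -5.97 wx,wy -0.0019 -0.0019 F [-6.8 -7.5  7.3] [-2.18  1.49  0.34] g 0.572
10.2 [0.5132 0.1763 0.047 ] yaw -5.97 wx,wy -0.0019 -0.0018 F [-6.5 -7.5  7.4] [-2.2   1.51  0.34] g 0.572
15775 [[-11.83996837   9.43966367]
 [ 68.50740787  72.36044122]] 0.06572716677855163
10.25 [0.5132 0.1763 0.047 ] yaw -5.97 wx,wy -0.0019 -0.0018 F [-6.6 -7.8  7.6] [-2.17  1.54  0.33] g 0.572
```

View pics/ew.png

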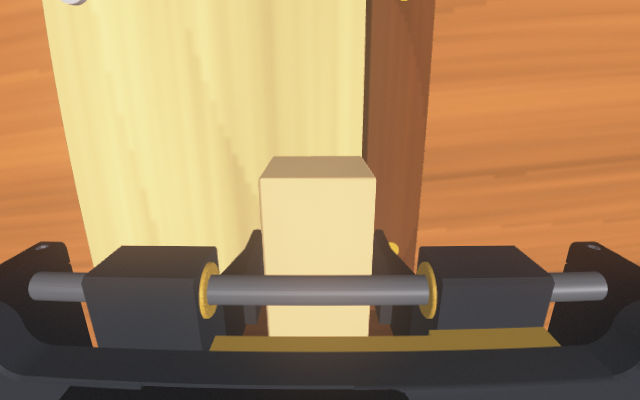

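View pics/e2.png

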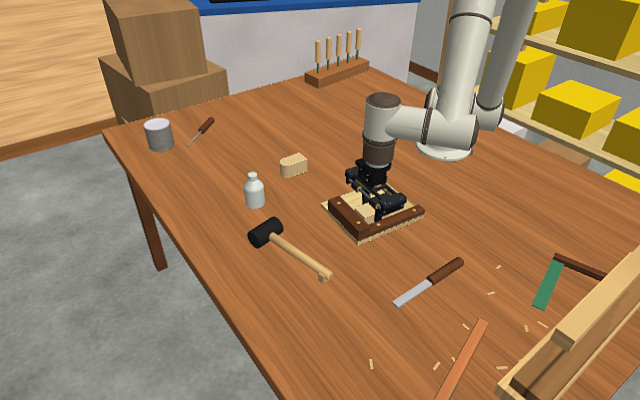

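The hold is steady. The block's free end is at −11.8 mm in jig x against −12.5 expected, and its top is at 65.7 mm. Friction could eat into the margin on the end stop, so I'll add a little push and ease the downward force.

apply_moves(
  plan=[
    [[0, 0.18, 0.16, 0.03, 0.006, -0.008, 0.003], [0, 0.18, 0.16, 0.03, 0.008, -0.01, 0.003]],
  ],
)

```text
time_s: 10.42
tcp_pos: [0.5132, 0.1763, 0.047]
ee_rot: [[-0.995, 0.101, -0.005], [0.101, 0.995, 0.001], [0.006, 0.001, -1.0]]
wrist_force: [-10.8, -7.3, 10.5]
gripper_width: 0.57
```

Run:
```python
from h import *
st()
for i in range(6):
    c=capture('side');st()
```

```text
10.4167 [0.5132 0.1763 0.047 ] yaw -5.81 wx,wy -0.0011 -0.0054 F [-10.8  -7.3  10.5] [-1.97  2.51 -0.08] g 0.57
10.4667 [0.5132 0.1763 0.047 ] yaw -5.82 wx,wy -0.0013 -0.0054 F [-10.9  -6.6   8.4] [-1.97  2.51 -0.12] g 0.571
10.5167 [0.5133 0.1763 0.047 ] yaw -5.82 wx,wy -0.0013 -0.0052 F [-9.5 -6.6  8.4] [-2.05  2.53 -0.04] g 0.569
10.5667 [0.5132 0.1763 0.047 ] yaw -5.82 wx,wy -0.0013 -0.0052 F [-9.9 -7.1  9.2] [-1.96  2.51 -0.04] g 0.573
10.6167 [0.5132 0.1763 0.047 ] yaw -5.82 wx,wy -0.0013 -0.0052 F [-9.9 -7.5 10.1] [-2.01  2.5  -0.03] g 0.568
10.6667 [0.5133 0.1763 0.047 ] yaw -5.82 wx,wy -0.0013 -0.0052 F [-10.2  -7.1   9.8] [-1.97  2.51 -0.04] g 0.569
10.7167 [0.5132 0.1763 0.047 ] yaw -5.82 wx,wy -0.0013 -0.0052 F [-9.9 -5.7 10.1] [-2.    2.47 -0.04] g 0.569
```

Run:
```python
from h import *
print(finish_job());st()
```

```text
the job is handed in; nothing more can be done
None
the job is handed in; nothing more can be done
```

I picked up the square-ended block, laid it flat on the jig bed and pushed it into the corner against both the long fence and the end stop. I handed the job in at about 10.7 s, still gripping and pressing. No verdict was reported.

My last checks before handing in:
- **Push:** the wrist force held steady for 0.3 s. Turned into the jig's axes it is about 9 N towards the end stop and 8 N towards the long fence, with about 10 N down. This is the total at the wrist, so friction takes an unknown share of each contact.
- **Pose:** tool tilt was about 0.005 rad. Tool yaw was −5.8°, against −5.7° measured for the jig. The TCP was within about 1.5 mm of the predicted home position.
- **Block position:** before the final extra push, the wrist camera put the block's free end within 1 mm of home in jig x and its top at 65.7 mm (65 expected). I had no clean camera reading of the block's edge against the fence, so that contact rests on the force and TCP readings.
- **Other objects:** in the last scene picture I viewed, the round-ended block, mallet, chisel and glue bottle look unmoved. I did not re-measure them.

Two readings were off along the way. The scene camera placed the jig about 4 mm further in y than the side and wrist cameras did; I used the wrist values, and contact came where they predicted. The tool also tilted briefly to about 0.04 rad during the first press, and I straightened it before handing in.

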